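# Switch on three bench instruments in order

### The arm

A 6-joint arm with a two-finger parallel gripper is mounted at the origin on a cart in front of the work surface, level with it; the furniture and walls round the work are solid. World frame = base frame: x ahead of the robot, y to its left, z up, the work surface at z = 0. Lengths are in mm, angles in degrees, forces in N, time in s.
With the tool pointing down it reaches from about 400 to 925 mm from the base axis. Payload 12.5 kg.
Tool frame: the origin (TCP) lies at the very end of the fingers, on their centre line; the grasp point (between the pads) lies 19 mm behind it; y points along the fingers, x is the direction in which the jaws open and shut, and the axes are right-handed (so a half turn about y gives the same grasp; the last joint's range is limited). The gripper opens to 95 mm and grips with 3 to 60 N. Pads are 20 mm wide; open, the fingers measure 119 mm over their backs; the gripper's body (75 mm by 180 mm) begins 59 mm behind the grasp point.
Start: joints at [68.549, 28.126, 89.318, -0, 62.55, -6.05], TCP at [165.967, 602.582, 188.461] pointing down, gripper open.
Joint ranges: [-177.58, 177.58], [-47.91, 125.51], [2.72, 160], [-65.01, 245.01], [3.68, 167.84], [-153.87, 153.87]. Speed limits (degrees/s): [127.2, 127.2, 159.86, 180, 180, 180].

### API

Orientations are given as [roll, pitch, yaw] about the fixed x, y, z axes, in that order (R = Rz(yaw) Ry(pitch) Rx(roll)).
In Python, from cell import r gives the robot as it stands.
- The arm moves only by the tool drive_tool, never from a script. Its argument "deltas" is a list of rows, each an object with "translation": the shift along the tool's x, y, z in mm, a list of three; "rot": the turn, a rotation vector about the tool's x, y, z in degrees, a list of three; "jaw": the closure, from 0 (fully open) to 1 (shut). In form: [{"translation": [dx, dy, dz], "rot": [rx, ry, rz], "jaw": jaw}, ...]. A call has 1 to 20 rows; each row is the pose to reach, as a shift and turn from the pose commanded when the call began, along the tool's axes at that moment; what a row does not reach only later rows make up. A row lasts 1/12 s, in which the tool goes at most 41.7 mm and 7.16 degrees, less where a joint would pass 70% of its speed; a pose out of reach is approached as far as the arm can. A call with a gripper value outside its range is refused whole. The fingers move at their own pace and stop on an object; "grip_force" is the grip in N (left out, the last holds). Time passes only in rows, so rows that repeat a pose let the fingers close. It gives the time, the measured TCP pose, the force and the opening at its end, in the units of the state.
- r.observe(): the state, without advancing time (a new reading comes with each control period).
- r.snapshot(name): name is "scene" or "top" or "wrist"; returns a dict with "img" (400x640x3 uint8, red, green, blue), "fov_y" (degrees; the focal length in pixels is half the picture's height over the tangent of half this angle, whatever the lens; pixels are square), "cx", "cy" (the principal point, pixels), "R" (3x3) and "t" (3): a world point X has camera coordinates R X + t. Camera axes: x right, y down, z forward; pixel columns grow to the right and rows downward; lengths in mm; the calibration is good to about 2 mm. A picture is of the moment at which its call begins. There is no depth.
- r.job_done(): hands the job in, once; it reports no verdict.
Trained networks look in a picture, given as the dict that the camera call returned (one of the last four; its "shot" number tells which), for a name from the list of things; names that differ only in an ending like _2 or _b are one class to them, and where a whole thing is asked for, a point or a joint stands for the part that bears it (a point fixed in the world has none). Each returns a list of dicts, best first, with "conf" (0 to 1); they miss things now and then, are a little off and sometimes report something else, mostly with a low value. They report only what shows in the picture. A call takes as long as a camera call. They do not tell look-alikes from the thing itself.
- r.find_in(picture, query): "uv" ([column, row] in pixels, amid what is visible of it).
- r.place_of(picture, query): "uv" ([column, row] in pixels: a listed point, or the origin of a listed thing).
The state is a dict: "time_s": time; "qpos": joint angles; "qvel": joint speeds; "joint_torque": joint torques, N m; "tool_pos": TCP position; "orientation": TCP orientation; "contact_force": force on the tool from outside, world axes, zero at the start; "ft_torque": the same for the moment, N m; "grip_width": finger opening in mm.
Only numpy, scipy, OpenCV 4.12 (cv2) and the standard library are available. Lean on these libraries where they do the work, as an engineer would, in place of code of your own. Each camera call takes 0.05 s, during which the arm holds its last target. There are 200 camera calls.

### The job

Start up the bench: with the fingertips, gently press down the power key at the front of each instrument so that it stays down, in this order: first the magnetic stirrer (round plate), then the balance (square pan), last the vortex mixer (tall, with a cup on top). Only press the keys: do not pick up, shift or knock over the instruments or anything standing among them.

Things in the scene. Friction and masses are not known exactly. Their poses are not given: they have to be found in the camera images.
- stirrer: magnetic stirrer: low white box 180 mm deep, 140 mm wide, with a flat round steel plate of 120 mm across on top (62 mm high) and a lower front strip (41 mm high) that carries its round black power key and a small flat grey window to the right of it, 1.6 kg. Loose, upright on its feet; origin at the centre of its underside, x to its back, y to its left (seen from the front), z up; its front (-x) faces the robot, turned at most 0.3 rad.
- stirrer_key (a joint): travel of the stirrer's power key: 0 = up (off), grows as it is pressed down, 0.008 m = fully down. It starts within 1 mm of up, resists with about 3 N and stays wherever it is left (no spring).
- stirrer_key_top (a point): centre of the top face of the stirrer's power key (round, 24 mm across, at x = -68 mm, y = 0 of the stirrer); moves with the key. With the key up it is 53 mm above the bench and stands 12 mm proud of the housing round it, fully pressed 4 mm proud.
- balance: balance: low white box 180 mm deep, 150 mm wide, 41 mm high, with a square steel pan of 112 x 120 mm (55 mm high) towards its back, a flat grey display strip in front of the pan and, nearest the front edge, its power key, a raised long black bar, 1.6 kg. Loose, upright on its feet; origin at the centre of its underside, x to its back, y to its left (seen from the front), z up; its front (-x) faces the robot, turned at most 0.3 rad.
- balance_key (a joint): travel of the balance's power key: 0 = up (off), grows as it is pressed down, 0.008 m = fully down. It starts within 1 mm of up, resists with about 3 N and stays wherever it is left (no spring).
- balance_key_top (a point): centre of the top face of the balance's power key (bar, 14 mm deep, 50 mm wide, at x = -71 mm, y = 0 of the balance); moves with the key. With the key up it is 53 mm above the bench and stands 12 mm proud of the housing round it, fully pressed 4 mm proud.
- mixer: vortex mixer: the tallest, a white block 160 mm deep, 120 mm wide, 69 mm high, with a round grey neck and a black rubber cup (52 mm across, top at 111 mm) towards its back and a square black power key on top near its front, 2 kg. Loose, upright on its feet; origin at the centre of its underside, x to its back, y to its left (seen from the front), z up; its front (-x) faces the robot, turned at most 0.3 rad.
- mixer_key (a joint): travel of the mixer's power key: 0 = up (off), grows as it is pressed down, 0.008 m = fully down. It starts within 1 mm of up, resists with about 3 N and stays wherever it is left (no spring).
- mixer_key_top (a point): centre of the top face of the mixer's power key (square, 20 mm, at x = -55 mm, y = 0 of the mixer); moves with the key. With the key up it is 81 mm above the bench and stands 12 mm proud of the housing round it, fully pressed 4 mm proud.
- vial_left: small capped plastic vial, 28 mm across, 50 mm tall, standing in the gap between the left and middle instruments; origin at the centre of its underside; a bystander.
- vial_right: small capped plastic vial, 28 mm across, 50 mm tall, standing in the gap between the middle and right instruments; origin at the centre of its underside; a bystander.
- dropper: small white dropper bottle, 29 mm across, 70 mm tall, standing on the balance's pan; origin at the centre of its underside; a bystander.
- marker: marker pen, 138 x 13 mm, lying crosswise at the front left; origin under its middle; a bystander.
- tape: roll of white tape lying flat, 62 mm across, 19 mm high; origin at the centre of its underside; a bystander.
- petri: stack of petri dishes, 62 mm across, 49 mm high, at the right; origin at the centre of its underside; a bystander.
Things that resemble listed ones, but are neither listed nor needed, are in the scene too. What is shaped like the mixer but purple is not meant.

How it is judged:
By the outcome, as a careful person would: the job done as asked, in the order asked, and still so for the second after the job is handed in, with the robot touching nothing.
It also fails if it takes over 56 s, if anything falls off the work surface, if the arm or the gripper's body presses on something with over 40 N, if the wrist force passes 120 N, or if a joint passes its speed limit or range.

## Working session

There is one attempt and no reset: what is moved stays moved. The work goes in short steps, Python scripts to look and compute and a tool call to move; the robot and the scene stay as the last step left them, time stands still between calls to the robot, and variables do not carry over. Pictures are saved under pics/ and viewed, about 8 in all and at most 12, crops included, and the job is handed in when it is done.

Besides the shell and the picture viewer there is one more tool, called after "Request:" by a JSON object that holds its "fn" and its "kwargs". drive_tool: Moves the arm, as the interface text tells. Its arguments: {"type":"object","properties":{"deltas":{"type":"array"},"grip_force":{"type":"number"}},"required":["deltas"]}

```bash
mkdir -p pics; ls
cat > h.py <<'E'
import numpy as np, cv2
from cell import r
def ray(p,uv,z):
    f=200/np.tan(np.radians(p["fov_y"])/2); R=np.array(p["R"]);t=np.array(p["t"])
    d=R.T@np.array([(uv[0]-p["cx"])/f,(uv[1]-p["cy"])/f,1]); c=-R.T@t
    return c+d*(z-c[2])/d[2]
def proj(p,X):
    f=200/np.tan(np.radians(p["fov_y"])/2); q=np.array(p["R"])@np.array(X)+np.array(p["t"])
    return np.array([p["cx"]+f*q[0]/q[2],p["cy"]+f*q[1]/q[2]])
def save(p,n): cv2.imwrite("pics/"+n,p["img"][:,:,::-1])
E
python3 - <<'E'
from h import *
np.set_printoptions(precision=1,suppress=True)
print(r.observe())
Z=dict(stirrer_key_top=53,balance_key_top=53,mixer_key_top=81,stirrer=0,balance=0,mixer=0,vial_left=0,vial_right=0,dropper=55,marker=0,tape=0,petri=0)
for c in("top","scene"):
    p=r.snapshot(c); save(p,c+"1.png"); print(c,p["fov_y"],p["cx"],p["cy"],p["img"].shape, -np.array(p["R"]).T@np.array(p["t"]))
    for k,z in Z.items():
        print(k,[(np.round(d["conf"],2),np.round(d["uv"]),ray(p,d["uv"],z)[:2]) for d in r.place_of(p,k)[:3]])
E
```

```text
pics
{'time_s': 0.0, 'qpos': array([68.5, 28.2, 89.4, -0. , 62.5, -6.1]), 'qvel': array([ 0. , -0.1, -0. , -0. , -0. , -0.1]), 'joint_torque': array([  0. , -61.3, -25.8,   0.1,   0. ,  -0. ]), 'tool_pos': array([165.9, 602.3, 187.8]), 'orientation': array([-90. ,   0.1,  74.6]), 'contact_force': array([-0.1, -0.4,  0.1]), 'ft_torque': array([-0.,  0.,  0.]), 'grip_width': 94.99686442019359}
top 54.21480823373725 325.09683286370586 196.9755169074752 (400, 640, 3) [ 358.2 -113.4 1176.8]
stirrer_key_top [(np.float64(0.63), array([276., 190.]), array([519. ,  21.7])), (np.float64(0.46), array([235., 183.]), array([538.7, 140.8]))]
balance_key_top [(np.float64(0.49), array([393., 169.]), array([ 586.1, -319.8]))]
mixer_key_top [(np.float64(0.62), array([280., 271.]), array([290.1,  -0.2])), (np.float64(0.56), array([190., 166.]), array([579.2, 264.3]))]
stirrer [(np.float64(0.67), array([282., 171.]), array([585.9,  10.6]))]
balance [(np.float64(0.82), array([386., 151.]), array([ 653.7, -309.6]))]
mixer [(np.float64(0.89), array([200., 158.]), array([620.9, 263.4])), (np.float64(0.61), 
[... 854 characters left out ...]
1.3]))]
balance_key_top []
mixer_key_top [(np.float64(0.6), array([209., 215.]), array([584.1, 259.7]))]
stirrer [(np.float64(0.6), array([278., 220.]), array([575.1,  13. ]))]
balance []
mixer [(np.float64(0.79), array([200., 232.]), array([622.8, 286.8])), (np.float64(0.6), array([311., 250.]), array([337.8,  -5.7]))]
vial_left [(np.float64(0.61), array([243., 230.]), array([567.7, 148. ]))]
vial_right []
dropper []
marker [(np.float64(0.56), array([230., 264.]), array([381.3, 257.7]))]
tape [(np.float64(0.66), array([202., 235.]), array([603.5, 284.9])), (np.float64(0.19), array([243., 233.]), array([548. , 157.5]))]
petri [(np.float64(0.73), array([394., 198.]), array([ 530.3, -467.5]))]
```

View top.

Run:
```python
import cv2
a=cv2.imread("pics/top1.png"); cv2.imwrite("pics/top1c.png",cv2.resize(a[90:310,150:480],None,fx=2.4,fy=2.4,interpolation=cv2.INTER_CUBIC))
b=cv2.imread("pics/scene1.png"); cv2.imwrite("pics/scene1c.png",b)
```

```text
(no output)
```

View pics/top1c.png

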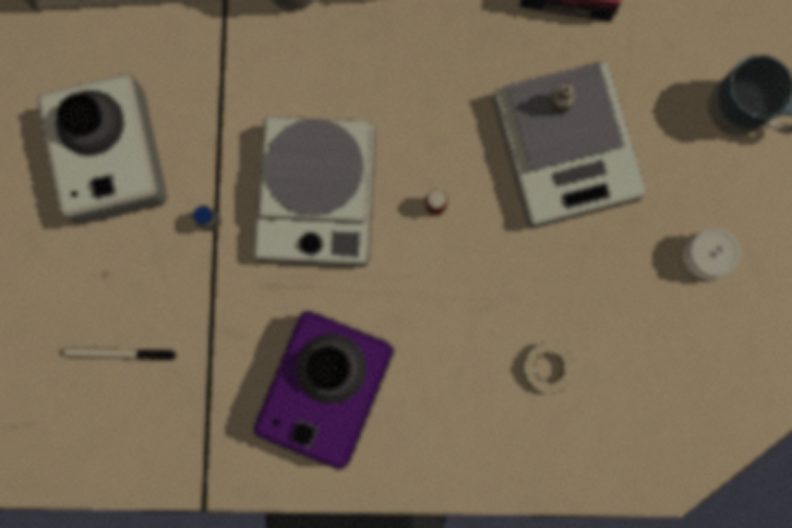

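View pics/scene1.png

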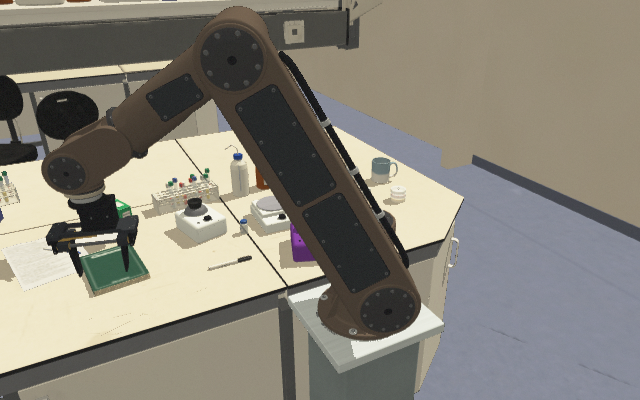

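The top view shows the white mixer at left, with its key at about px (192,167). The stirrer is in the middle, key at about (279,191), and the balance is at right, bar at about (394,172). The purple look-alike mixer is in front at (285,252) and is not meant. Next I refine the key blobs.

```bash
cat >> h.py <<'E'
def blob(p,uv,w=10,thr=None):
    g=cv2.cvtColor(p["img"],cv2.COLOR_RGB2GRAY); u,v=int(round(uv[0])),int(round(uv[1])); x0,y0=u-w,v-w
    c=cv2.resize(g[y0:v+w+1,x0:u+w+1],None,fx=4,fy=4,interpolation=cv2.INTER_LINEAR)
    t=thr or (int(c.min())+int(np.percentile(c,80)))/2
    n,l,s,ce=cv2.connectedComponentsWithStats((c<t).astype(np.uint8))
    m=(2*w+1)*2; i=min(range(1,n),key=lambda i:np.hypot(*(ce[i]-m))-(s[i][4]>30)*1000)
    return (ce[i]+.5)/4-.5+[x0,y0], s[i][2:5]/np.array([4,4,16])
def tool(d,psi):
    c,s=np.cos(np.radians(psi)),np.sin(np.radians(psi)); R=np.array([[c,0,-s],[s,0,c],[0,-1,0]]); return R.T@np.array(d)
E
python3 - <<'E'
from h import *
np.set_printoptions(precision=1,suppress=True)
p=r.snapshot("top")
for k,uv,z in(("stirrer",(279,191),53),("balance",(394,171.7),53),("mixer",(192.5,167.5),81)):
    b,s=blob(p,uv); X=ray(p,b,z); print(k,b,s,X)
o=r.observe(); print(tool(np.array([480,22,230])-o["tool_pos"],o["orientation"][2]))
E
```

```text
stirrer [278.8 191.1] [ 9.8  9.  65.9] [515.7  12.7  53. ]
balance [393.6 171.1] [18.5  8.8 94.9] [ 579.9 -321.4   53. ]
mixer [192.1 167.4] [ 9.8  8.8 67.3] [576.2 257.7  81. ]
[-476.4  -41.5 -456.9]
```

Request:
{"fn": "drive_tool", "kwargs": {"deltas": [{"translation":[0,-40,0],"rot":[0,0,0],"jaw":0.5},{"translation":[-60,-40,-60],"rot":[0,-2,0],"jaw":1},{"translation":[-95,-41,-90],"rot":[0,-4,0],"jaw":1},{"translation":[-125,-41,-118],"rot":[0,-6,0],"jaw":1},{"translation":[-155,-41,-148],"rot":[0,-8,0],"jaw":1},{"translation":[-185,-41,-177],"rot":[0,-10,0],"jaw":1},{"translation":[-215,-41,-206],"rot":[0,-12,0],"jaw":1},{"translation":[-245,-41,-235],"rot":[0,-14,0],"jaw":1},{"translation":[-275,-41,-264],"rot":[0,-15.4,0],"jaw":1},{"translation":[-305,-41,-292],"rot":[0,-15.4,0],"jaw":1},{"translation":[-335,-41,-321],"rot":[0,-15.4,0],"jaw":1},{"translation":[-365,-41,-350],"rot":[0,-15.4,0],"jaw":1},{"translation":[-395,-41,-379],"rot":[0,-15.4,0],"jaw":1},{"translation":[-425,-41,-408],"rot":[0,-15.4,0],"jaw":1},{"translation":[-455,-41,-437],"rot":[0,-15.4,0],"jaw":1},{"translation":[-476,-41,-457],"rot":[0,-15.4,0],"jaw":1},{"translation":[-476,-41,-457],"rot":[0,-15.4,0],"jaw":1},{"translation":[-476,-41,-457],"rot":[0,-15.4,0],"jaw":1},{"translation":[-476,-41,-457],"rot":[0,-15.4,0],"jaw":1},{"translation":[-476,-41,-457],"rot":[0,-15.4,0],"jaw":1}]}}

```text
time_s: 3.02
tool_pos: [479.7, 22.6, 229.3]
orientation: [-90.0, -0.0, 90.0]
contact_force: [-0.3, 0.4, -0.2]
grip_width: 0.5
```

Run:
```python
from h import *
np.set_printoptions(precision=1,suppress=True)
p=r.snapshot("wrist"); save(p,"w1.png")
print(r.observe())
print(p["fov_y"],-np.array(p["R"]).T@np.array(p["t"]),p["cx"],p["cy"])
for k,X in(("st",(515,15,53)),("ba",(580,-321,53)),("mi",(576,258,81))): print(k,proj(p,X))
for d in r.place_of(p,"stirrer_key_top"): print(d, ray(p,d["uv"],53))
```

```text
{'time_s': 3.0667, 'qpos': array([ -5.1,  13.7, 105.7,   0. ,  60.6, -95.2]), 'qvel': array([ 0.9, -0.3,  0.1,  0. ,  0.1, -0.1]), 'joint_torque': array([ -1.1, -42.4, -25.4,  -0.1,   0.1,  -0. ]), 'tool_pos': array([479.6,  23.1, 229.4]), 'orientation': array([-90.,  -0.,  90.]), 'contact_force': array([-0.9, -0.2,  0.1]), 'ft_torque': array([0.1, 0. , 0. ]), 'grip_width': 0.5033139796339406}
61.970215298200685 [402.8  22.6 424.8] 323.1334186042107 199.93948337202687
st [316.4 205.6]
ba [ 41.  256.5]
mi [530.3 264.3]
{'uv': [319.0, 209.2], 'conf': 0.69} [519.4  18.   53. ]
```

View pics/w1.png

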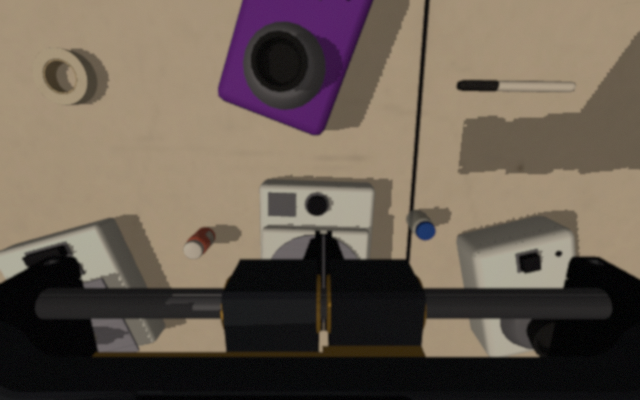

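The wrist view shows the stirrer key at (317,205), the balance bar at about (48,257) and the mixer key at (529,262). All three belong to white instruments, and the purple look-alike is at the top of the picture. I measure them in both pictures at mid-height of the visible key.

Run:
```python
from h import *
np.set_printoptions(precision=1,suppress=True)
w=r.snapshot("wrist"); t=r.snapshot("top")
for k,a,b,z,W in(("st",(317,205),(279,191),47,18),("ba",(48,257),(394,171),47,30),("mi",(529,262),(192,167),75,20)):
    for p,uv,ww in((w,a,W),(t,b,10)):
        c,s=blob(p,uv,ww); print(k,c,s,ray(p,c,z))
# crops with outlines
im=cv2.cvtColor(w["img"],cv2.COLOR_RGB2BGR)
A=cv2.resize(im[170:250,250:390],None,fx=4,fy=4,interpolation=cv2.INTER_CUBIC)
B=cv2.resize(im[210:330,0:140],None,fx=4,fy=4,interpolation=cv2.INTER_CUBIC)[:480]
cv2.imwrite("pics/w1c.png",np.vstack([A[:250],B[:340]]))
```

```text
st [316.4 203.9] [ 24.   22.2 421.1] [514.8  15.6  47. ]
st [279.8 189.3] [ 6.  18.5 77.9] [521.9  10.5  47. ]
ba [ 49.8 268.5] [  61.    44.5 2175.6] [ 600.1 -318.6   47. ]
ba [393.6 171.1] [18.5  8.8 94.1] [ 581.  -322.5   47. ]
mi [527.7 261.6] [ 24.   22.8 442. ] [575.2 259.7  75. ]
mi [196.5 168.4] [ 15.2  21.  218.7] [574.5 247.1  75. ]
```

View pics/w1c.png

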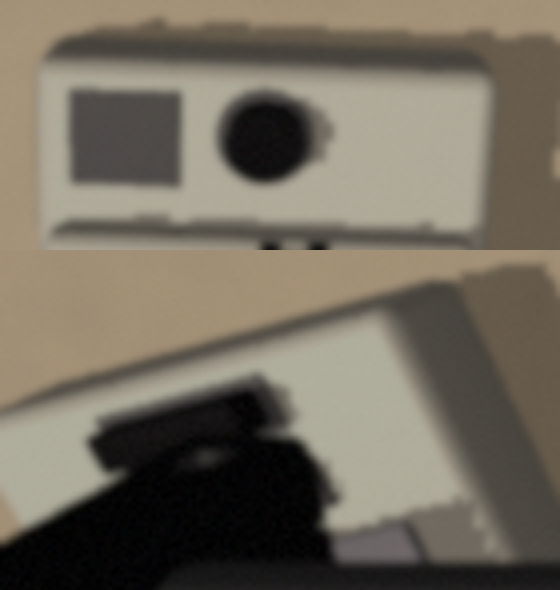

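The stirrer key's top disc is at wrist (316,204), which gives about (514.5, 15). The top view agrees to about 3 mm. I go above it and come down to just before contact.

Request:
{"fn": "drive_tool", "kwargs": {"deltas": [{"translation":[-7,30,-34.5],"rot":[0,0,0],"jaw":1},{"translation":[-7,60,-34.5],"rot":[0,0,0],"jaw":1},{"translation":[-7,90,-34.5],"rot":[0,0,0],"jaw":1},{"translation":[-7,115,-34.5],"rot":[0,0,0],"jaw":1},{"translation":[-7,135,-34.5],"rot":[0,0,0],"jaw":1},{"translation":[-7,150,-34.5],"rot":[0,0,0],"jaw":1},{"translation":[-7,160,-34.5],"rot":[0,0,0],"jaw":1},{"translation":[-7,165,-34.5],"rot":[0,0,0],"jaw":1},{"translation":[-7,165,-34.5],"rot":[0,0,0],"jaw":1},{"translation":[-7,165,-34.5],"rot":[0,0,0],"jaw":1},{"translation":[-7,165,-34.5],"rot":[0,0,0],"jaw":1},{"translation":[-7,165,-34.5],"rot":[0,0,0],"jaw":1}]}}

```text
time_s: 4.22
tool_pos: [515.1, 15.3, 65.3]
orientation: [-90.1, 0.0, 90.0]
contact_force: [-0.4, -0.4, -0.1]
grip_width: 0.4
```

Run:
```python
from h import *
np.set_printoptions(precision=1,suppress=True)
p=r.snapshot("wrist"); q=r.snapshot("top")
o=r.observe(); print(o["tool_pos"],o["contact_force"],proj(p,(514.5,15,53)),proj(p,o["tool_pos"]),proj(q,o["tool_pos"]))
im=p["img"][:,:,::-1]
u,v=proj(p,(514.5,15,53)).astype(int)
A=cv2.resize(im[max(0,v-60):v+50,u-100:u+100],None,fx=3.5,fy=3.5,interpolation=cv2.INTER_CUBIC)
B=cv2.resize(q["img"][160:220,240:320,::-1],(0,0),fx=4,fy=4,interpolation=cv2.INTER_CUBIC)
C=np.zeros((A.shape[0]+B.shape[0],max(A.shape[1],B.shape[1]),3),np.uint8);C[:A.shape[0],:A.shape[1]]=A;C[A.shape[0]:,:B.shape[1]]=B
print(C.shape); cv2.imwrite("pics/w2.png",C[:600])
```

```text
[514.9  15.3  65.1] [0.3 0.1 0.7] [322.4 225.2] [322.8 232.6] [277.4 190.7]
(625, 700, 3)
```

View pics/w2.png

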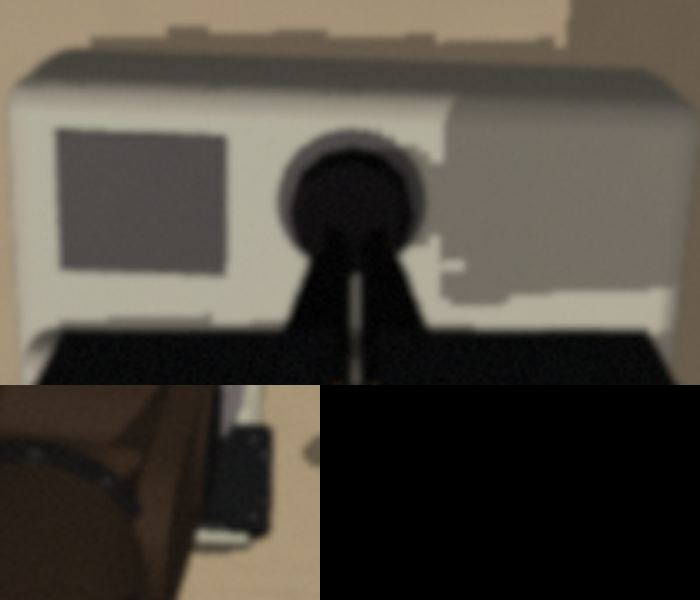

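The fingertips line up with the disc: its centre measures about (322.6,224) against the predicted (322.4,225). I press slowly.

Request:
{"fn": "drive_tool", "kwargs": {"deltas": [{"translation":[0,5,0],"rot":[0,0,0],"jaw":1},{"translation":[0,9,0],"rot":[0,0,0],"jaw":1},{"translation":[0,11,0],"rot":[0,0,0],"jaw":1},{"translation":[0,12,0],"rot":[0,0,0],"jaw":1},{"translation":[0,13,0],"rot":[0,0,0],"jaw":1},{"translation":[0,14,0],"rot":[0,0,0],"jaw":1},{"translation":[0,15,0],"rot":[0,0,0],"jaw":1},{"translation":[0,16,0],"rot":[0,0,0],"jaw":1},{"translation":[0,17,0],"rot":[0,0,0],"jaw":1},{"translation":[0,18,0],"rot":[0,0,0],"jaw":1},{"translation":[0,18,0],"rot":[0,0,0],"jaw":1},{"translation":[0,18,0],"rot":[0,0,0],"jaw":1}]}}

```text
time_s: 5.32
tool_pos: [514.7, 15.3, 46.4]
orientation: [-90.0, -0.0, 90.0]
contact_force: [-0.2, 0.6, -1.3]
grip_width: 0.6
```

Request:
{"fn": "drive_tool", "kwargs": {"deltas": [{"translation":[0,0.5,0],"rot":[0,0,0],"jaw":1},{"translation":[0,1,0],"rot":[0,0,0],"jaw":1},{"translation":[0,1.5,0],"rot":[0,0,0],"jaw":1},{"translation":[0,2,0],"rot":[0,0,0],"jaw":1}]}}

```text
time_s: 5.65
tool_pos: [514.6, 15.3, 44.4]
orientation: [-90.0, -0.0, 90.0]
contact_force: [0.1, -0.3, 0.2]
grip_width: 0.4
```

Request:
{"fn": "drive_tool", "kwargs": {"deltas": [{"translation":[0,0.4,0],"rot":[0,0,0],"jaw":1},{"translation":[0,0.8,0],"rot":[0,0,0],"jaw":1}]}}

```text
time_s: 5.82
tool_pos: [514.7, 15.3, 43.6]
orientation: [-90.0, -0.0, 90.0]
contact_force: [-0.7, -0.1, 1.0]
grip_width: 0.3
```

Run:
```python
from h import *
np.set_printoptions(precision=2,suppress=True)
p=r.snapshot("wrist")
o=r.observe(); print(o["tool_pos"],o["contact_force"],o["ft_torque"],proj(p,(514.5,15,45)),proj(p,o["tool_pos"]))
im=p["img"][:,:,::-1]
u,v=proj(p,(514.5,15,45)).astype(int)
cv2.imwrite("pics/w3.png",cv2.resize(im[max(0,v-60):v+50,u-100:u+100],None,fx=4,fy=4,interpolation=cv2.INTER_CUBIC))
```

```text
[514.6   15.31  43.51] [ 0.14 -0.25 -0.08] [ 0.   -0.05  0.04] [322.36 233.52] [322.86 232.79]
```

View pics/w3.png

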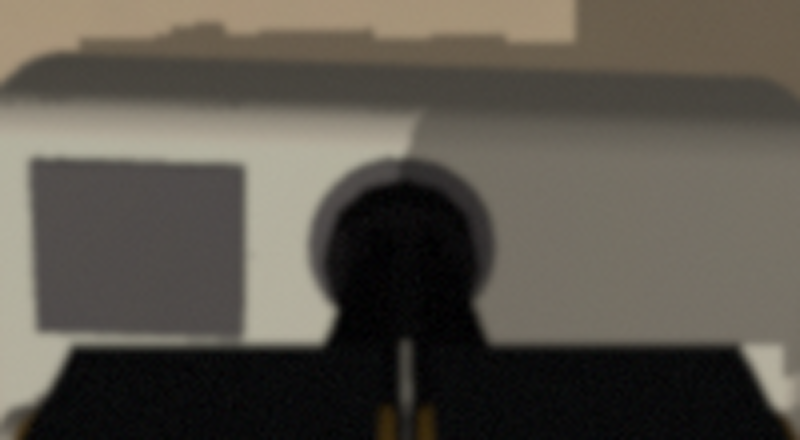

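Request:
{"fn": "drive_tool", "kwargs": {"deltas": [{"translation":[0,0.5,0],"rot":[0,0,0],"jaw":1},{"translation":[0,1.0,0],"rot":[0,0,0],"jaw":1}]}}

```text
time_s: 6.03
tool_pos: [514.7, 15.3, 42.6]
orientation: [-90.0, -0.0, 90.0]
contact_force: [0.4, 0.1, 0.4]
grip_width: 0.3
```

No force builds up, so I lift away and check whether the key went down.

Request:
{"fn": "drive_tool", "kwargs": {"deltas": [{"translation":[0,-15,0],"rot":[0,0,0],"jaw":1},{"translation":[0,-40,10],"rot":[0,0,0],"jaw":1},{"translation":[0,-60,30],"rot":[0,0,0],"jaw":1},{"translation":[0,-70,40],"rot":[0,0,0],"jaw":1},{"translation":[0,-70,40],"rot":[0,0,0],"jaw":1},{"translation":[0,-70,40],"rot":[0,0,0],"jaw":1}]}}

```text
time_s: 6.53
tool_pos: [475.1, 15.3, 113.0]
orientation: [-90.1, 0.0, 90.0]
contact_force: [1.1, 0.1, -0.4]
grip_width: 0.4
```

Run:
```python
from h import *
np.set_printoptions(precision=2,suppress=True)
p=r.snapshot("wrist")
o=r.observe(); print(o["tool_pos"],o["contact_force"],proj(p,(514.5,15,45)),proj(p,(514.5,15,53)),[(d["uv"],d["conf"]) for d in r.place_of(p,"stirrer_key_top")])
im=p["img"][:,:,::-1]
u,v=proj(p,(514.5,15,45)).astype(int)
print(u,v,-np.array(p["R"]).T@np.array(p["t"]))
cv2.imwrite("pics/w4.png",cv2.resize(im[v-60:v+50,u-80:u+80],None,fx=5,fy=5,interpolation=cv2.INTER_CUBIC))
```

```text
[475.21  15.26 112.38] [0.44 0.68 0.16] [322.59 246.57] [322.58 250.49] []
322 246 [397.79  15.38 308.35]
```

View pics/w4.png

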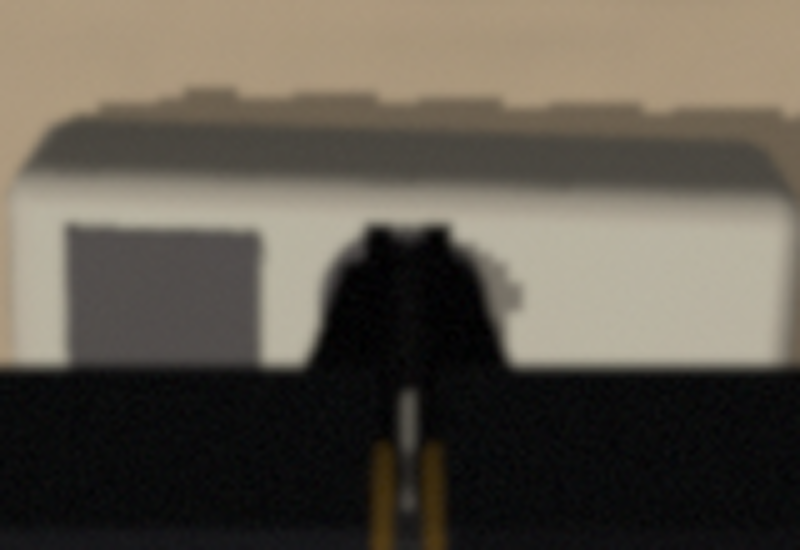

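Request:
{"fn": "drive_tool", "kwargs": {"deltas": [{"translation":[2,-39,-2],"rot":[0,0,0],"jaw":1},{"translation":[5,-78,-4],"rot":[0,0,0],"jaw":1},{"translation":[7,-117,-5.5],"rot":[0,0,0],"jaw":1},{"translation":[7,-117,-5.5],"rot":[0,0,0],"jaw":1},{"translation":[7,-117,-5.5],"rot":[0,0,0],"jaw":1},{"translation":[7,-117,-5.5],"rot":[0,0,0],"jaw":1}]}}

```text
time_s: 7.13
tool_pos: [480.1, 22.3, 228.4]
orientation: [-89.9, -0.0, 90.0]
contact_force: [0.1, -0.4, -0.2]
grip_width: 0.7
```

Run:
```python
from h import *
np.set_printoptions(precision=2,suppress=True)
p=r.snapshot("wrist"); save(p,"w5full.png")
o=r.observe(); print(o["tool_pos"],o["contact_force"],proj(p,o["tool_pos"]))
for k in(("stirrer_key_top",53),("mixer_key_top",81)): print(k,[(d["uv"],d["conf"],ray(p,d["uv"],k[1])) for d in r.place_of(p,k[0])])
print(blob(p,(317,205),18))
for z in(45,53): print([proj(p,(514.5,15+a,z)) for a in (-12,0,12)])
a=cv2.imread("pics/w1.png")[180:250,270:370]; b=p["img"][180:250,270:370,::-1]
cv2.imwrite("pics/w5.png",cv2.resize(np.hstack([a,b]),None,fx=4,fy=4,interpolation=cv2.INTER_CUBIC))
```

```text
[479.83  22.31 228.05] [ 0.74 -0.05 -0.85] [322.86 232.28]
('stirrer_key_top', 53) [([316.7, 207.7], 0.89, array([517.47,  15.06,  53.  ]))]
('mixer_key_top', 81) [([533.1, 264.2], 0.94, array([575.43, 260.27,  81.  ])), ([315.1, 208.2], 0.44, array([509.43,  13.88,  81.  ]))]
(array([317.22, 204.  ]), array([ 24.25,  22.5 , 422.19]))
[array([306.65, 203.31]), array([316.77, 203.32]), array([326.89, 203.34])]
[array([306.32, 205.25]), array([316.64, 205.26]), array([326.96, 205.27])]
```

View pics/w5.png

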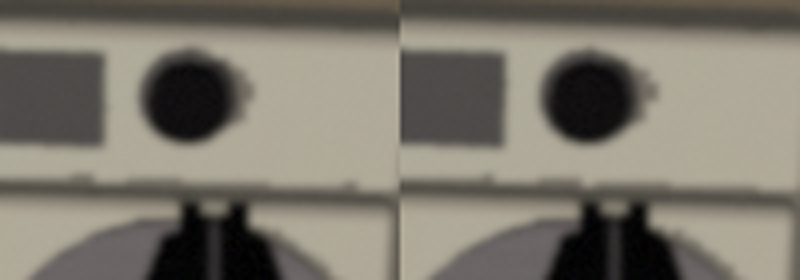

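The key has not moved: the before and after views are identical. The fingertips therefore never reached it, although the reported z was 42.6. I check where the tips really are against the reported TCP, using the start picture with the gripper open.

Run:
```python
from h import *
np.set_printoptions(precision=1,suppress=True)
p=r.snapshot("scene"); w=r.snapshot("wrist"); o=r.observe()
T=np.array([165.9,602.3,187.8]); ps=np.radians(74.6); jx=np.array([np.cos(ps),np.sin(ps),0])
im=cv2.imread("pics/scene1.png")[190:300,30:160]; A=cv2.resize(im,None,fx=5,fy=5,interpolation=cv2.INTER_CUBIC)
for s in(-1,1):
    for dz,c in((0,(0,0,255)),(10,(0,255,0)),(20,(255,0,0))):
        u=(proj(p,T+s*53.5*jx+[0,0,dz])-[30,190]+.5)*5-.5; cv2.circle(A,tuple(int(i) for i in u),4,c,-1)
print(proj(p,T), proj(p,o["tool_pos"]))
t=o["tool_pos"]
for h in(0,5,10):
    for dz in(0,5,10,15,20,25): print(h,dz,proj(w,t+np.array([-h,0,dz])),end=" ")
    print()
print(np.array(w["R"]))
cv2.imwrite("pics/s2.png",A)
```

```text
[108.4 280.6] [283.2 172.2]
0 0 [322.9 233.2] 0 5 [322.9 236.2] 0 10 [322.9 239.3] 0 15 [322.8 242.6] 0 20 [322.8 246. ] 0 25 [322.8 249.7] 
5 0 [322.9 225.7] 5 5 [322.9 228.5] 5 10 [322.9 231.5] 5 15 [322.9 234.6] 5 20 [322.9 237.9] 5 25 [322.8 241.3] 
10 0 [322.9 218. ] 10 5 [322.9 220.7] 10 10 [322.9 223.5] 10 15 [322.9 226.5] 10 20 [322.9 229.6] 10 25 [322.9 232.8] 
[[-0.   1.   0. ]
 [ 1.   0.   0.3]
 [ 0.3  0.  -1. ]]
```

View pics/s2.png

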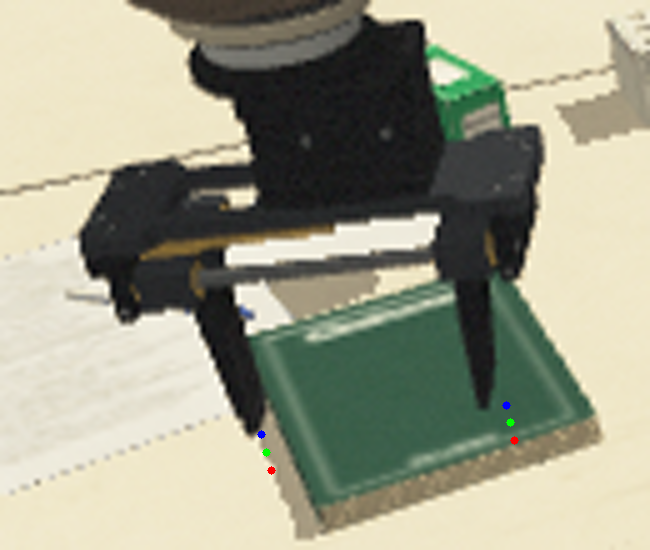

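In the start picture both tips end about 20 mm above the reported TCP (the blue dots, at +20 mm, sit at the tips). The wrist view agrees with that. So the fingers end about 20 mm short of the stated TCP, and key contact should come at a reported z of about 33. I go back down in slow steps and watch the force.

Request:
{"fn": "drive_tool", "kwargs": {"deltas": [{"translation":[-7,35,-34.5],"rot":[0,0,0],"jaw":1},{"translation":[-7,70,-34.5],"rot":[0,0,0],"jaw":1},{"translation":[-7,105,-34.5],"rot":[0,0,0],"jaw":1},{"translation":[-7,135,-34.5],"rot":[0,0,0],"jaw":1},{"translation":[-7,160,-34.5],"rot":[0,0,0],"jaw":1},{"translation":[-7,175,-34.5],"rot":[0,0,0],"jaw":1},{"translation":[-7,183,-34.5],"rot":[0,0,0],"jaw":1},{"translation":[-7,187,-34.5],"rot":[0,0,0],"jaw":1},{"translation":[-7,189,-34.5],"rot":[0,0,0],"jaw":1},{"translation":[-7,190,-34.5],"rot":[0,0,0],"jaw":1},{"translation":[-7,191,-34.5],"rot":[0,0,0],"jaw":1},{"translation":[-7,192,-34.5],"rot":[0,0,0],"jaw":1}]}}

```text
time_s: 8.38
tool_pos: [515.1, 15.3, 38.4]
orientation: [-90.1, 0.0, 90.0]
contact_force: [0.3, -0.5, -0.1]
grip_width: 0.7
```

Request:
{"fn": "drive_tool", "kwargs": {"deltas": [{"translation":[0,1,0],"rot":[0,0,0],"jaw":1},{"translation":[0,2,0],"rot":[0,0,0],"jaw":1},{"translation":[0,3,0],"rot":[0,0,0],"jaw":1}]}}

```text
time_s: 8.63
tool_pos: [514.8, 15.3, 34.8]
orientation: [-90.0, -0.0, 90.0]
contact_force: [0.5, 0.3, -0.1]
grip_width: 0.4
```

Request:
{"fn": "drive_tool", "kwargs": {"deltas": [{"translation":[0,1,0],"rot":[0,0,0],"jaw":1},{"translation":[0,2,0],"rot":[0,0,0],"jaw":1},{"translation":[0,3,0],"rot":[0,0,0],"jaw":1}]}}

```text
time_s: 8.88
tool_pos: [514.7, 15.3, 31.5]
orientation: [-90.0, -0.0, 90.0]
contact_force: [0.1, 0.3, -1.1]
grip_width: 0.1
```

Request:
{"fn": "drive_tool", "kwargs": {"deltas": [{"translation":[0,1,0],"rot":[0,0,0],"jaw":1},{"translation":[0,2,0],"rot":[0,0,0],"jaw":1}]}}

```text
time_s: 9.05
tool_pos: [514.6, 15.3, 29.5]
orientation: [-90.0, -0.0, 90.0]
contact_force: [-0.3, 0.6, 0.1]
grip_width: 0.5
```

Request:
{"fn": "drive_tool", "kwargs": {"deltas": [{"translation":[0,1,0],"rot":[0,0,0],"jaw":1},{"translation":[0,2,0],"rot":[0,0,0],"jaw":1}]}}

```text
time_s: 9.22
tool_pos: [514.7, 15.3, 27.5]
orientation: [-90.0, -0.0, 90.0]
contact_force: [-0.1, 0.2, -0.5]
grip_width: 0.6
```

Request:
{"fn": "drive_tool", "kwargs": {"deltas": [{"translation":[0,1,0],"rot":[0,0,0],"jaw":1},{"translation":[0,2,0],"rot":[0,0,0],"jaw":1}]}}

```text
time_s: 9.38
tool_pos: [514.7, 15.3, 25.6]
orientation: [-90.0, -0.0, 90.0]
contact_force: [-0.6, 0.3, 2.9]
grip_width: 0.4
```

Force of 2.9 N appears at a reported z of about 26, so contact is made. I continue to the end stop.

Request:
{"fn": "drive_tool", "kwargs": {"deltas": [{"translation":[0,1,0],"rot":[0,0,0],"jaw":1},{"translation":[0,2,0],"rot":[0,0,0],"jaw":1}]}}

```text
time_s: 9.55
tool_pos: [514.7, 15.3, 23.6]
orientation: [-90.0, -0.0, 90.0]
contact_force: [-0.6, 0.8, 2.9]
grip_width: 0.6
```

Request:
{"fn": "drive_tool", "kwargs": {"deltas": [{"translation":[0,1,0],"rot":[0,0,0],"jaw":1},{"translation":[0,2,0],"rot":[0,0,0],"jaw":1}]}}

```text
time_s: 9.72
tool_pos: [514.7, 15.3, 21.6]
orientation: [-90.0, -0.0, 90.0]
contact_force: [-1.0, -0.5, 2.2]
grip_width: 0.5
```

Request:
{"fn": "drive_tool", "kwargs": {"deltas": [{"translation":[0,0.7,0],"rot":[0,0,0],"jaw":1},{"translation":[0,1.4,0],"rot":[0,0,0],"jaw":1}]}}

```text
time_s: 9.88
tool_pos: [514.7, 15.3, 20.2]
orientation: [-90.0, -0.0, 90.0]
contact_force: [0.4, 0.1, 2.4]
grip_width: 0.7
```

Request:
{"fn": "drive_tool", "kwargs": {"deltas": [{"translation":[0,0.5,0],"rot":[0,0,0],"jaw":1},{"translation":[0,1,0],"rot":[0,0,0],"jaw":1}]}}

```text
time_s: 10.05
tool_pos: [514.7, 15.3, 19.2]
orientation: [-90.0, -0.0, 90.0]
contact_force: [-0.0, -1.3, 2.1]
grip_width: 0.4
```

Request:
{"fn": "drive_tool", "kwargs": {"deltas": [{"translation":[0,0.4,0],"rot":[0,0,0],"jaw":1},{"translation":[0,0.4,0],"rot":[0,0,0],"jaw":1}]}}

```text
time_s: 10.22
tool_pos: [514.7, 15.3, 19.0]
orientation: [-90.0, -0.0, 90.0]
contact_force: [-2.0, -0.2, 6.2]
grip_width: 0.5
```

The end stop is reached (6.2 N at reported z 19.0), so the real tip is at reported z + 26 mm. I lift and hover near the balance.

Request:
{"fn": "drive_tool", "kwargs": {"deltas": [{"translation":[0,-8,0],"rot":[0,0,0],"jaw":1},{"translation":[0,-35,0],"rot":[0,0,0],"jaw":1},{"translation":[0,-70,0],"rot":[0,0,0],"jaw":1},{"translation":[0,-105,0],"rot":[0,0,0],"jaw":1},{"translation":[-15,-140,0],"rot":[0,0,0],"jaw":1},{"translation":[-40,-160,-3],"rot":[0,0,0],"jaw":1},{"translation":[-75,-180,-6],"rot":[0,0,0],"jaw":1},{"translation":[-110,-180,-10],"rot":[0,0,0],"jaw":1},{"translation":[-145,-180,-13],"rot":[0,0,0],"jaw":1},{"translation":[-180,-180,-16],"rot":[0,0,0],"jaw":1},{"translation":[-215,-180,-19],"rot":[0,0,0],"jaw":1},{"translation":[-250,-180,-22],"rot":[0,0,0],"jaw":1},{"translation":[-285,-180,-25],"rot":[0,0,0],"jaw":1},{"translation":[-320,-180,-28],"rot":[0,0,0],"jaw":1},{"translation":[-336,-180,-30],"rot":[0,0,0],"jaw":1},{"translation":[-336,-180,-30],"rot":[0,0,0],"jaw":1},{"translation":[-336,-180,-30],"rot":[0,0,0],"jaw":1},{"translation":[-336,-180,-30],"rot":[0,0,0],"jaw":1},{"translation":[-336,-180,-30],"rot":[0,0,0],"jaw":1}]}}

```text
time_s: 11.8
tool_pos: [544.6, -319.5, 199.1]
orientation: [-90.0, -0.0, 90.1]
contact_force: [0.1, 0.3, 0.1]
grip_width: 0.4
```

Run:
```python
from h import *
np.set_printoptions(precision=1,suppress=True)
p=r.snapshot("wrist"); save(p,"w6full.png"); o=r.observe(); print(o["time_s"],o["tool_pos"],o["qpos"],o["contact_force"])
for d in r.place_of(p,"balance_key_top"): print(d, ray(p,d["uv"],53))
for d in r.place_of(p,"stirrer_key_top"): print("st",d, ray(p,d["uv"],45))
g=proj(p,(580,-321,53)); print(g)
b,s=blob(p,g,35); print(b,s,ray(p,b,50))
u,v=g.astype(int)
A=cv2.resize(p["img"][v-55:v+45,u-80:u+80,::-1],None,fx=5,fy=5,interpolation=cv2.INTER_CUBIC)
e=(b-[u-80,v-55]+.5)*5; cv2.circle(A,tuple(int(i) for i in e),3,(0,0,255),-1)
# stirrer key, if in view
c=proj(p,(514.5,15,45)).astype(int); print(c)
if 30<c[0]<610 and 30<c[1]<370:
    A[-100:,-200:]=cv2.resize(p["img"][c[1]-15:c[1]+15,c[0]-30:c[0]+30,::-1],(200,100))
cv2.imwrite("pics/w6.png",A)
```

```text
11.85 [ 544.7 -319.5  199.2] [ -36.4   28.1   87.6    0.    64.3 -126.5] [ 0.2 -0.3  0.1]
{'uv': [323.2, 216.8], 'conf': 0.67} [ 583.5 -319.1   53. ]
[321.5 213.7]
[320.9 211.5] [ 51.2  26.  752.6] [ 578.5 -321.6   50. ]
[641 152]
```

View pics/w6.png

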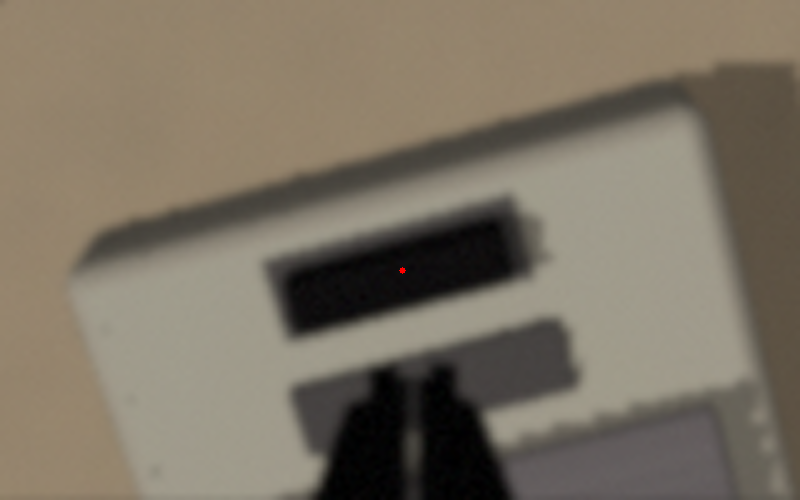

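The bar's top face is centred at about px (321,212.4), which gives (579.5, −321). The fingertip front edge in the picture fits pads ±10 mm deep with tips 26 mm above the reported TCP. Now I press the balance.

Request:
{"fn": "drive_tool", "kwargs": {"deltas": [{"translation":[-1,35,-35],"rot":[0,0,0],"jaw":1},{"translation":[-1,70,-35],"rot":[0,0,0],"jaw":1},{"translation":[-1,105,-35],"rot":[0,0,0],"jaw":1},{"translation":[-1,135,-35],"rot":[0,0,0],"jaw":1},{"translation":[-1,152,-35],"rot":[0,0,0],"jaw":1},{"translation":[-1,161,-35],"rot":[0,0,0],"jaw":1},{"translation":[-1,165,-35],"rot":[0,0,0],"jaw":1},{"translation":[-1,167,-35],"rot":[0,0,0],"jaw":1},{"translation":[-1,169,-35],"rot":[0,0,0],"jaw":1},{"translation":[-1,170,-35],"rot":[0,0,0],"jaw":1},{"translation":[-1,171,-35],"rot":[0,0,0],"jaw":1}]}}

```text
time_s: 12.87
tool_pos: [580.1, -321.9, 28.8]
orientation: [-90.1, 0.0, 90.0]
contact_force: [0.6, -0.2, 0.2]
grip_width: 0.6
```

Request:
{"fn": "drive_tool", "kwargs": {"deltas": [{"translation":[0,1,0],"rot":[0,0,0],"jaw":1},{"translation":[0,2,0],"rot":[0,0,0],"jaw":1},{"translation":[0,3,0],"rot":[0,0,0],"jaw":1}]}}

```text
time_s: 13.12
tool_pos: [579.9, -321.9, 25.3]
orientation: [-90.0, 0.0, 90.0]
contact_force: [0.2, -0.1, 2.8]
grip_width: 0.1
```

Request:
{"fn": "drive_tool", "kwargs": {"deltas": [{"translation":[0,1,0],"rot":[0,0,0],"jaw":1},{"translation":[0,2,0],"rot":[0,0,0],"jaw":1}]}}

```text
time_s: 13.28
tool_pos: [579.9, -321.9, 23.0]
orientation: [-90.0, 0.0, 90.0]
contact_force: [0.7, -0.6, 3.3]
grip_width: 0.4
```

Contact is at the expected height. I continue to the stop at about 19.

Request:
{"fn": "drive_tool", "kwargs": {"deltas": [{"translation":[0,1,0],"rot":[0,0,0],"jaw":1},{"translation":[0,2,0],"rot":[0,0,0],"jaw":1},{"translation":[0,3,0],"rot":[0,0,0],"jaw":1}]}}

```text
time_s: 13.53
tool_pos: [579.8, -321.9, 19.8]
orientation: [-90.0, 0.0, 90.0]
contact_force: [0.7, -1.6, 3.5]
grip_width: 0.3
```

Request:
{"fn": "drive_tool", "kwargs": {"deltas": [{"translation":[0,0.4,0],"rot":[0,0,0],"jaw":1},{"translation":[0,0.8,0],"rot":[0,0,0],"jaw":1}]}}

```text
time_s: 13.7
tool_pos: [579.8, -321.8, 19.1]
orientation: [-90.0, 0.0, 90.0]
contact_force: [0.5, -0.6, 7.3]
grip_width: 0.7
```

End stop again (7.3 N at 19.1). I lift and travel to the mixer.

Request:
{"fn": "drive_tool", "kwargs": {"deltas": [{"translation":[0,-8,0],"rot":[0,0,0],"jaw":1},{"translation":[0,-35,0],"rot":[0,0,0],"jaw":1},{"translation":[0,-70,0],"rot":[0,0,0],"jaw":1},{"translation":[0,-105,0],"rot":[0,0,0],"jaw":1},{"translation":[0,-140,5],"rot":[0,0,0],"jaw":1},{"translation":[20,-170,15],"rot":[0,0,0],"jaw":1},{"translation":[50,-195,25],"rot":[0,0,0],"jaw":1},{"translation":[85,-205,40],"rot":[0,0,0],"jaw":1},{"translation":[125,-205,40],"rot":[0,0,0],"jaw":1},{"translation":[165,-205,40],"rot":[0,0,0],"jaw":1},{"translation":[205,-205,40],"rot":[0,0,0],"jaw":1},{"translation":[245,-205,40],"rot":[0,0,0],"jaw":1},{"translation":[285,-205,40],"rot":[0,0,0],"jaw":1},{"translation":[325,-205,40],"rot":[0,0,0],"jaw":1}]}}

```text
time_s: 14.87
tool_pos: [538.7, 5.2, 224.3]
orientation: [-90.0, -0.0, 90.0]
contact_force: [0.5, -0.5, 0.5]
grip_width: 0.4
```

Run:
```python
from h import *
p=r.snapshot("wrist"); save(p,"mid.png"); print(r.observe()["tool_pos"])
```

```text
[538.27695407  10.8787693  224.41873724]
```

Request:
{"fn": "drive_tool", "kwargs": {"deltas": [{"translation":[40,0,0],"rot":[0,0,0],"jaw":1},{"translation":[80,0,0],"rot":[0,0,0],"jaw":1},{"translation":[120,0,0],"rot":[0,0,0],"jaw":1},{"translation":[160,0,0],"rot":[0,0,0],"jaw":1},{"translation":[200,0,0],"rot":[0,0,0],"jaw":1},{"translation":[235,0,0],"rot":[0,0,0],"jaw":1},{"translation":[256,0,0],"rot":[0,0,0],"jaw":1},{"translation":[256,0,0],"rot":[0,0,0],"jaw":1},{"translation":[256,0,0],"rot":[0,0,0],"jaw":1},{"translation":[256,0,0],"rot":[0,0,0],"jaw":1},{"translation":[256,0,0],"rot":[0,0,0],"jaw":1}]}}

```text
time_s: 15.83
tool_pos: [539.6, 258.1, 224.2]
orientation: [-90.0, 0.0, 89.9]
contact_force: [-1.0, 0.3, -0.1]
grip_width: 0.5
```

Run:
```python
from h import *
np.set_printoptions(precision=1,suppress=True)
p=r.snapshot("wrist"); o=r.observe(); print(o["time_s"],o["tool_pos"],o["qpos"],o["contact_force"])
for d in r.place_of(p,"mixer_key_top"): print(d, ray(p,d["uv"],81))
g=proj(p,(575.5,259.5,81)); print(g, proj(p,(585.5,259.5,81)))
b,s=blob(p,g,25); print(b,s,ray(p,b,80))
u,v=g.astype(int); y0=v-50
A=cv2.resize(p["img"][y0:y0+75,u-70:u+70,::-1],None,fx=5,fy=5,interpolation=cv2.INTER_CUBIC)
e=(b-[u-70,y0]+.5)*5; cv2.circle(A,tuple(int(i) for i in e),3,(0,0,255),-1)
m=cv2.imread("pics/mid.png"); B=cv2.resize(m[150:260,160:460],(700,257)); print(u,y0)
cv2.imwrite("pics/w7.png",np.vstack([A[:343],B])[:600])
```

```text
15.8833 [539.7 258.1 224.2] [ 19.2  24.   90.6  -0.   65.4 -70.7] [ 0.8  0.8 -0.4]
{'uv': [323.9, 214.2], 'conf': 0.84} [574.6 259.   81. ]
[324.3 215. ] [324.3 223.8]
[327.  213.4] [ 25.8  24.  449.2] [574.  262.4  80. ]
324 165
```

View pics/w7.png

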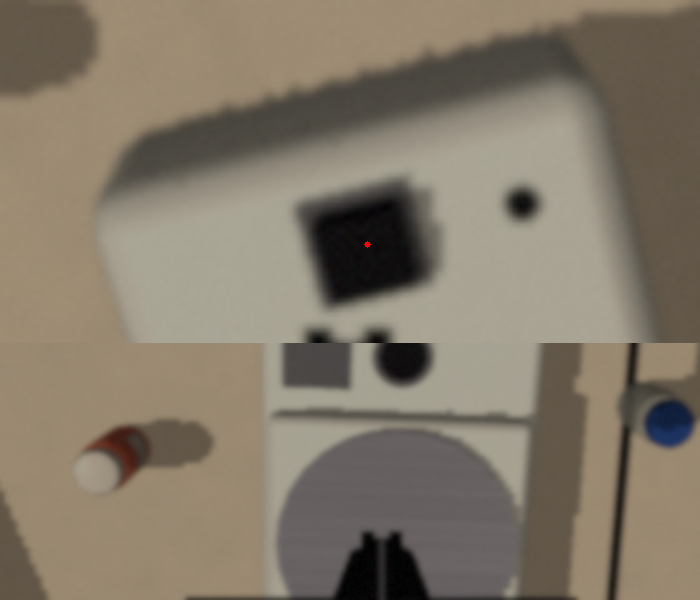

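The mixer key's top face is centred at about px (326.5,214), which gives (574.5, 261). It belongs to the white mixer with the pilot dot. The lower strip shows the stirrer undisturbed, its key now without a shadow rim. Now I press the mixer, with contact expected at reported z of about 55 and the stop at about 47.

Request:
{"fn": "drive_tool", "kwargs": {"deltas": [{"translation":[3,35,-35],"rot":[0,0,0],"jaw":1},{"translation":[3,70,-35],"rot":[0,0,0],"jaw":1},{"translation":[3,105,-35],"rot":[0,0,0],"jaw":1},{"translation":[3,130,-35],"rot":[0,0,0],"jaw":1},{"translation":[3,148,-35],"rot":[0,0,0],"jaw":1},{"translation":[3,157,-35],"rot":[0,0,0],"jaw":1},{"translation":[3,162,-35],"rot":[0,0,0],"jaw":1},{"translation":[3,164,-35],"rot":[0,0,0],"jaw":1},{"translation":[3,165,-35],"rot":[0,0,0],"jaw":1},{"translation":[3,166,-35],"rot":[0,0,0],"jaw":1},{"translation":[3,167,-35],"rot":[0,0,0],"jaw":1}]}}

```text
time_s: 16.85
tool_pos: [575.1, 262.5, 58.1]
orientation: [-90.1, -0.0, 90.0]
contact_force: [0.0, 0.3, -0.4]
grip_width: 0.0
```

Request:
{"fn": "drive_tool", "kwargs": {"deltas": [{"translation":[0,1,0],"rot":[0,0,0],"jaw":1},{"translation":[0,2,0],"rot":[0,0,0],"jaw":1},{"translation":[0,3,0],"rot":[0,0,0],"jaw":1}]}}

```text
time_s: 17.1
tool_pos: [574.8, 262.4, 54.3]
orientation: [-90.0, -0.0, 90.0]
contact_force: [-0.9, 0.6, 2.1]
grip_width: 0.7
```

Request:
{"fn": "drive_tool", "kwargs": {"deltas": [{"translation":[0,1,0],"rot":[0,0,0],"jaw":1},{"translation":[0,2,0],"rot":[0,0,0],"jaw":1}]}}

```text
time_s: 17.27
tool_pos: [574.8, 262.4, 52.2]
orientation: [-90.0, -0.0, 90.0]
contact_force: [-0.8, -0.1, 2.9]
grip_width: 0.7
```

Request:
{"fn": "drive_tool", "kwargs": {"deltas": [{"translation":[0,1,0],"rot":[0,0,0],"jaw":1},{"translation":[0,2,0],"rot":[0,0,0],"jaw":1},{"translation":[0,3,0],"rot":[0,0,0],"jaw":1},{"translation":[0,4,0],"rot":[0,0,0],"jaw":1}]}}

```text
time_s: 17.6
tool_pos: [574.7, 262.4, 48.0]
orientation: [-90.0, -0.0, 90.0]
contact_force: [-1.6, 0.8, 2.6]
grip_width: 0.2
```

Request:
{"fn": "drive_tool", "kwargs": {"deltas": [{"translation":[0,0.5,0],"rot":[0,0,0],"jaw":1},{"translation":[0,1,0],"rot":[0,0,0],"jaw":1}]}}

```text
time_s: 17.77
tool_pos: [574.8, 262.4, 47.1]
orientation: [-90.0, -0.0, 90.0]
contact_force: [-1.3, 0.7, 8.5]
grip_width: -0.1
```

End stop reached on the mixer (8.5 N at 47.1). I lift and return to the first overview pose to compare before and after.

Request:
{"fn": "drive_tool", "kwargs": {"deltas": [{"translation":[0,-8,0],"rot":[0,0,0],"jaw":1},{"translation":[0,-35,0],"rot":[0,0,0],"jaw":1},{"translation":[0,-70,0],"rot":[0,0,0],"jaw":1},{"translation":[0,-105,0],"rot":[0,0,0],"jaw":1},{"translation":[0,-140,5],"rot":[0,0,0],"jaw":1},{"translation":[-20,-165,20],"rot":[0,0,0],"jaw":1},{"translation":[-45,-183,40],"rot":[0,0,0],"jaw":1},{"translation":[-75,-183,60],"rot":[0,0,0],"jaw":1},{"translation":[-110,-183,75],"rot":[0,0,0],"jaw":1},{"translation":[-145,-183,90],"rot":[0,0,0],"jaw":1},{"translation":[-180,-183,95],"rot":[0,0,0],"jaw":1},{"translation":[-215,-183,95],"rot":[0,0,0],"jaw":1},{"translation":[-240,-183,95],"rot":[0,0,0],"jaw":1},{"translation":[-240,-183,95],"rot":[0,0,0],"jaw":1},{"translation":[-240,-183,95],"rot":[0,0,0],"jaw":1},{"translation":[-240,-183,95],"rot":[0,0,0],"jaw":1},{"translation":[-240,-183,95],"rot":[0,0,0],"jaw":1}]}}

```text
time_s: 19.18
tool_pos: [479.5, 23.1, 230.1]
orientation: [-90.0, -0.0, 90.1]
contact_force: [0.1, 0.5, -1.1]
grip_width: -0.0
```

Run:
```python
from h import *
np.set_printoptions(precision=1,suppress=True)
p=r.snapshot("wrist"); o=r.observe(); print(o["time_s"],o["tool_pos"],o["contact_force"])
a=cv2.imread("pics/w1.png"); b=p["img"][:,:,::-1].copy()
for q,n in(("vial_left",0),("vial_right",0),("stirrer",0),("mixer",0),("marker",0),("tape",0)):
    print(q,[(round(d["conf"],2),ray(p,d["uv"],n)[:2]) for d in r.place_of(p,q)[:1]])
rows=[]
for (u,v) in((317,207),(50,257),(529,264)):
    f=lambda i:cv2.resize(i[v-28:v+28,u-50:u+50],None,fx=3.5,fy=3.5,interpolation=cv2.INTER_CUBIC)
    rows.append(np.hstack([f(a),f(b)]))
cv2.imwrite("pics/cmp.png",np.vstack(rows))
```

```text
19.2333 [479.6  23.2 230. ] [-0.3 -0.4  0.4]
vial_left [(0.93, array([551.8, 153. ]))]
vial_right [(0.75, array([ 574.3, -139. ]))]
stirrer [(0.74, array([588.2,   8.8]))]
mixer [(0.74, array([341.7, -12.8]))]
marker [(0.94, array([372.7, 249.4]))]
tape [(0.73, array([ 374.1, -282.6]))]
```

View pics/cmp.png

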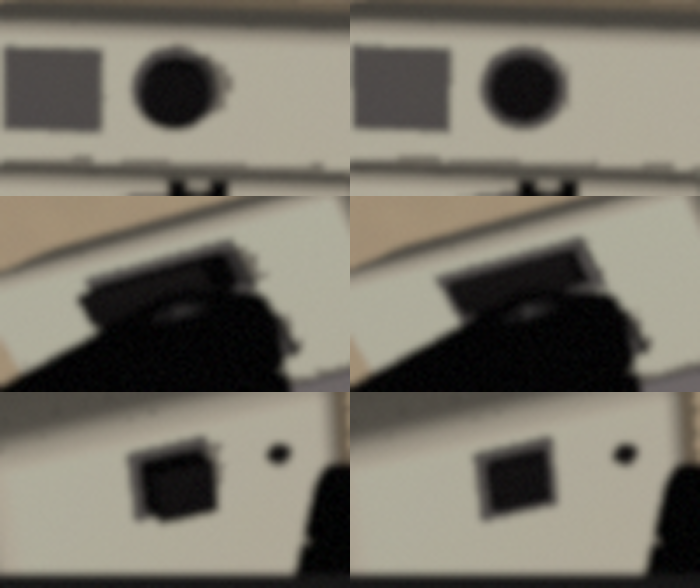

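All three keys now sit lower: the shadow tails are gone and the rims are even. No instrument has shifted and the arm is clear, so I hand in.

```bash
python3 -c "
from cell import r; r.job_done()"
```

```text
the job is handed in; nothing more can be done
```

I pressed the three power keys down in the order asked (stirrer, balance, white mixer) and handed the job in at about 19 s. The purple look-alike was left alone.

**Presses:** Each key resisted with about 3 N over roughly 8 mm. The force then rose at the end stop to 6.2 N on the stirrer, 7.3 N on the balance and 8.5 N on the mixer.

**What disagreed:** My first press on the stirrer touched nothing, because the real fingertips end about 26 mm short of the reported TCP. I saw this in the pictures (about 20 mm) and fixed the figure by feel on the second press. After that, the contact and stop heights on the balance and mixer came out as expected.

**Last checks:** Before and after crops show all three keys lower and the instruments' fronts where they were. The network positions of both vials, the marker and the tape agree with the first ones to within about 10 mm, which is about how well these estimates agree with each other. The network's best mixer hit in that last check was the purple look-alike, so for the white mixer I relied on the crop. I did not re-check the dropper and the petri dishes at the end. The arm was clear of everything and read about 0 N when I handed in.

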